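# Push the food tin up its rack ramp into the cradle

### The job

Load the tin rack on the kitchen worktop: with your fingertips behind the tin that lies in the rack's foot tray, push it slowly and steadily up the ramp and over the crest until it is fully home against the stop, without letting it roll back or run away, then take your hand clear. Only push it: do not pick up, lift or carry the tin, and leave the other things on the worktop where they are.

Things in the scene. Friction and masses are not known exactly. Their poses are not given: they have to be found in the camera images.
- rack: Fixed aluminium tin rack: a straight lane 124 mm wide between 3 mm fences 18 mm high above the deck. Origin on the worktop on the lane's centre line; +x runs along the lane up the ramp, +y across, z up. Level foot tray from x -165 mm (lip 8 mm above the tray) to x -70 mm, its deck 12 mm above the worktop; 8 degree ramp from there to the crest at x +130 mm.
- rack_crest (a point): Top edge of the ramp, on the deck at the lane's centre line: rack x +130 mm, 40 mm above the worktop. Below it the tin rolls back if let go; once the tin's axis is past it, the tin drops about 4 mm into the cradle, which slopes down at 12 degrees to the stop, and stays there by itself.
- rack_seat (a point): Where the middle of the tin's axis is when the tin is fully home: rack x +155 mm, on the lane's centre line, 79 mm above the worktop. The upright steel stop plate has its face at rack x +198.5 mm and is 105 mm tall above the worktop.
- tin: Closed food tin with plain paper label, 87 mm diameter, 116 mm long, smooth, about 0.6 kg, free to roll, lying across the lane in the rack's foot tray. Origin at its centre, on its axis; its y axis is the axis of the cylinder (x and z turn as it rolls).
- stood_tin: Bystander: same kind of tin standing upright on the worktop beside the upper ramp, 87 mm diameter, 116 mm tall. Origin at the centre of its underside.
- shaker: Bystander: small amber glass spice jar, 44 mm diameter, 85 mm tall, beside the lower ramp. Origin at the centre of its underside.
- ramekin: Bystander: white ceramic bowl, 80 mm diameter, 45 mm tall, beside the lower ramp on the other side from the shaker. Origin at the centre of its underside.
- oil: Bystander: green oil bottle, 66 mm diameter, 210 mm tall, on the left of the worktop. Origin at the centre of its underside.
- jug: Bystander: clear measuring jug with handle, 90 mm diameter, 110 mm tall, on the left of the worktop. Origin at the centre of its underside.
- spatula: Bystander: spatula lying on the chopping board on the right. Origin at the middle of its underside.

How it is judged:
On the way, in this order (a step that is already met when the one before it is completed fails the run):
1. the tin is on the ramp, being pushed by the fingers (x of tin in the frame of rack between -0.02 and 0.11 m and contact force between the fingers and tin above 0.1 N).
2. the tin is home against the stop (distance between tin and rack_seat below 0.009 m), for 0.2 s.
At the end, for the whole second after the job is handed in: The tin rests still in the cradle, its axis within 5 mm (along the lane) of the seat against the stop, its centre within 9 mm of the seat and square across the lane to 0.08 rad (x of tin in the frame of rack_seat between -0.005 and 0.005 m and distance between tin and rack_seat below 0.009 m and angle between the y axis of tin and the y axis of rack, either way round below 0.08 rad and linear speed of tin below 0.01 m/s); the robot touches nothing.
It fails at once if the tin rolls back or runs away (faster than 0.4 m/s) (linear speed of tin above 0.4 m/s).
It fails at once if the tin is lifted off the rack's deck (z of tin in the frame of rack above 0.105 m or (x of tin in the frame of rack below 0 m and z of tin in the frame of rack above 0.085 m)).
It fails at once if the tin leaves the rack over the foot lip or a fence (x of tin in the frame of rack below -0.17 m or y of tin in the frame of rack below -0.03 m or y of tin in the frame of rack above 0.03 m).
It fails at once if another thing on the worktop is shifted by more than 3 cm or knocked over (distance of any of stood_tin, shaker, ramekin, oil, jug, spatula from where it was at the start of the episode above 0.03 m or angle between any of stood_tin, shaker, oil, jug, ramekin's own z axis and vertical above 0.5 rad).
It also fails if it takes over 45 s, if anything falls off the work surface, if the arm or the gripper's body presses on something with over 40 N, if the wrist force passes 120 N, or if a joint passes its speed limit or range.

### The arm

A 6-joint arm with a two-finger parallel gripper is mounted at the origin on the work surface. World frame = base frame: x ahead of the robot, y to its left, z up, the work surface at z = 0. Lengths are in m, angles in rad, forces in N, time in s.
With the tool pointing down it reaches from about 0.325 to 0.9 m from the base axis. Payload 6.1 kg.
Tool frame: the origin (TCP) lies at the very end of the fingers, on their centre line; the grasp point (between the pads) lies 19 mm behind it; z points along the fingers, y is the line along which they close (so a half turn about z gives the same grasp; the last joint's range is limited). The gripper opens to 87 mm and grips with 3 to 60 N. Pads are 19 mm wide; open, the fingers measure 117 mm over their backs; the gripper's body (75 mm by 190 mm) begins 51 mm behind the grasp point.
Start: joints at [-1.4, 0.22, 1.526, -0, 1.395, -0.126], TCP at [0.183, -0.598, 0.223] pointing down, gripper open.
Joint ranges: [-2.98, 2.98], [-0.91, 2.08], [0.09, 2.57], [-1.24, 4.39], [0.2, 2.65], [-2.68, 2.68]. Speed limits (rad/s): [2.57, 2.57, 3.01, 3.14, 3.14, 3.14].

### API

Orientations are given as a unit quaternion [w, x, y, z].
In Python, from rig import bot gives the robot as it stands.
- The arm moves only by the tool arm_command, never from a script. Its argument "plan" is a list of rows, each a list of 7 numbers: the closure in counts, from 0 (fully open) to 255 (shut), then the shift along the tool's x, y, z in cm, then the turn, a rotation vector about the tool's x, y, z in degrees. In form: [[fingers, x, y, z, ax, ay, az], ...]. A call has exactly 5 rows; each row is the pose to reach, as a shift and turn from the pose commanded when the call began, along the tool's axes at that moment; what a row does not reach only later rows make up. A row lasts 1/12 s, in which the tool goes at most 41.7 mm and 7.16 degrees, less where a joint would pass 70% of its speed; a pose out of reach is approached as far as the arm can. A call with a gripper value outside its range is refused whole. The fingers move at their own pace and stop on an object; "newtons" is the grip in N (left out, the last holds). Time passes only in rows, so rows that repeat a pose let the fingers close, or fill a call up. It gives the time, the measured TCP pose, the force, the opening and the grip force at its end, in the units of the state.
- bot.observe(): the state, without advancing time (a new reading comes with each control period).
- bot.camera(name): name is "side" or "top"; returns a dict with "color" (400x640x3 uint8, red, green, blue), "mtx" (3x3 intrinsics, pixels), "k1" (the pictures are not rectified: a ray, as slopes to the right and down, at radius r is drawn at 1 + k1 r^2 times it, then the intrinsics apply), "position" and "attitude" of the camera in the world. Camera axes: x right, y up, looking along -z (the intrinsics and any distortion apply to the point x, -y, -z); pixel columns grow to the right and rows downward; lengths in m; the calibration is good to about 2 mm. A picture is of the moment at which its call begins. There is no depth.
- bot.sign_off(): hands the job in; it is judged then, once.
Trained networks look in a picture, given as the dict that the camera call returned (one of the last four; its "shot" number tells which), for a name from the list of things; names that differ only in an ending like _2 or _b are one class to them, and where a whole thing is asked for, a point or a joint stands for the part that bears it (a point fixed in the world has none). Each returns a list of dicts, best first, with "score" (0 to 1); they miss things now and then, are a little off and sometimes report something else, mostly with a low value. They report only what shows in the picture. A call takes as long as a camera call.
- bot.silhouettes(name, picture): "pixels" (400x640 bool, what is visible of it) and "box" ([centre column, centre row, width, height] in pixels, round what is visible of it).
- bot.pinpoint(name, picture): "location" ([column, row] in pixels: a listed point, or the origin of a listed thing).
The state is a dict: "t": time; "joints": joint angles; "dq": joint speeds; "effort": joint torques, N m; "eef_pos": TCP position; "tool_rot": TCP orientation; "wrist_force": force on the tool from outside, world axes, zero at the start; "torque": the same for the moment, N m; "finger_gap": opening from 0.0 (shut) to 1.0 (fully open); "grasp_force": force on a finger pad.
Only numpy, scipy, OpenCV 4.12 (cv2) and the standard library are available. Lean on these libraries where they do the work, as an engineer would, in place of code of your own. Each camera call takes 0.05 s, during which the arm holds its last target. There are 200 camera calls.

## Working session

There is one attempt and no reset: what is moved stays moved. The work goes in short steps, Python scripts to look and compute and a tool call to move; the robot and the scene stay as the last step left them, time stands still between calls to the robot, and variables do not carry over. Pictures are saved under pics/ and viewed, at most 10 in all, crops included, and the job is handed in when it is done.

Besides the shell and the picture viewer there is one more tool, called as name([rows], argument=value, ...), one row to a line, values as JSON. arm_command: Moves the arm, as the interface text tells. Its arguments: {"type":"object","properties":{"plan":{"type":"array","items":{"type":"array","items":{"type":"number"}}},"newtons":{"type":"number"}},"required":["plan"]}

```bash
mkdir -p pics
cat > h.py <<'E'
import numpy as np, cv2
from scipy.spatial.transform import Rotation as R
from rig import bot
def rot(a):
    a=np.array(a,float)
    return a if a.shape==(3,3) else R.from_quat(a[[1,2,3,0]]).as_matrix()
def ray(p,uv):
    K=np.array(p["mtx"]);d=np.array([(uv[0]-K[0,2])/K[0,0],(uv[1]-K[1,2])/K[1,1]]);s=d.copy()
    for _ in range(20): s=d/(1+p["k1"]*(s@s))
    return np.array(p["position"]),rot(p["attitude"])@np.array([s[0],-s[1],-1])
def atz(p,uv,z):
    o,d=ray(p,uv);return o+d*(z-o[2])/d[2]
def tri(a,b):
    A=0;B=0
    for p,uv in (a,b):
        o,d=ray(p,uv);d=d/np.linalg.norm(d);M=np.eye(3)-np.outer(d,d);A=A+M;B=B+M@o
    return np.linalg.solve(A,B)
def proj(p,X):
    c=rot(p["attitude"]).T@(np.array(X)-np.array(p["position"]));s=np.array([c[0],-c[1]])/-c[2]
    s=s*(1+p["k1"]*(s@s));K=np.array(p["mtx"]);return s*[K[0,0],K[1,1]]+K[:2,2]
E
python3 - <<'E'
from h import *
P={n:bot.camera(n) for n in("top","side")}
for n,p in P.items():
    cv2.imwrite(f"pics/{n}0.png",p["color"][:,:,::-1]); print(n,p["position"],p["attitude"],p["mtx"],p["k1"])
Z={"tin":.0555,"rack":0,"rack_crest":.04,"rack_seat":.079,"stood_tin":0,"shaker":0,"ramekin":0,"oil":0,"jug":0}
for k,z in Z.items():
    L={}
    for n,p in P.items():
        r=bot.pinpoint(k,p)
        if r: L[n]=r[0]["location"];print(k,n,np.round(L[n],1),round(r[0]["score"],2),atz(p,L[n],z).round(4))
    if len(L)==2: print("   tri",tri(*[(P[n],L[n]) for n in L]).round(4))
print(bot.observe())
E
```

```text
top [ 0.42809568 -0.03930541  1.08849183] [ 0.70625891  0.04797186 -0.06167177 -0.70362891] [[380.11026453   0.         319.67012282]
 [  0.         380.11026453 200.47631506]
 [  0.           0.           1.        ]] -0.084967915205733
side [0.25061249 1.176407   0.85036877] [-0.10826378 -0.06095363  0.4874845   0.86424677] [[485.15259942   0.         322.8063877 ]
 [  0.         485.15259942 189.60896261]
 [  0.           0.           1.        ]] -0.10017731028039933
tin top [317.3 219.2] 0.76 [ 0.538  -0.0528  0.0555]
tin side [325.8 197.4] 0.93 [ 0.5543 -0.0553  0.0555]
   tri [ 0.5454 -0.0515  0.0581]
rack top [277.9 206.3] 0.7 [0.5808 0.0604 0.    ]
rack side [310.6 233.8] 0.57 [ 0.5701  0.0658 -0.    ]
   tri [ 0.5767  0.0599 -0.0044]
rack_crest top [231.9 198.5] 0.89 [0.5965 0.1858 0.04  ]
rack_crest side [287.8 245.8] 0.81 [0.6004 0.1862 0.04  ]
   tri [0.5984 0.1863 0.04  ]
rack_seat top [218.6 195. ] 0.58 [0.5996 0.2139 0.079 ]
rack_seat side [289.4 239.2] 0.85 [0.5881 0.2059 0.079 ]
   tri [0.5926 0.2113 0.0838]
stood_tin top [257.  158.7] 0.74 [0.7222 0.1249 0.    ]
st
[... 662 characters left out ...]
oints': array([-1.40007177e+00,  2.20376198e-01,  1.52645952e+00, -1.68759293e-05,
        1.39466762e+00, -1.26074595e-01]), 'dq': array([-1.50096886e-03,  7.28838964e-05, -3.17773505e-04, -7.52803509e-04,
        1.67504177e-05,  1.60641442e-03]), 'effort': array([-2.58113587e-04, -4.94572878e+01, -3.87722898e+01,  6.96061738e-02,
        4.65909345e-02, -6.47518391e-06]), 'eef_pos': array([ 0.18279826, -0.59769603,  0.22257386]), 'tool_rot': array([ 4.48359130e-05,  9.89008756e-01,  1.47856952e-01, -7.30843357e-06]), 'wrist_force': array([ 0.42367209, -0.09684615, -0.46131165]), 'torque': array([-0.05224167, -0.04063315,  0.01717113]), 'grasp_force': 0.0, 'finger_gap': 0.9979273819860088}
```

View pics/top0.png

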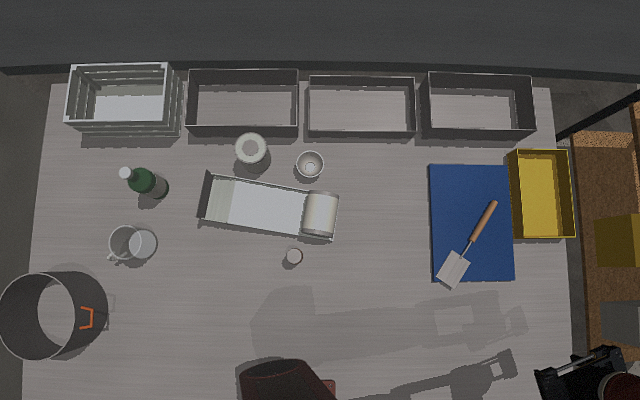

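View pics/side0.png

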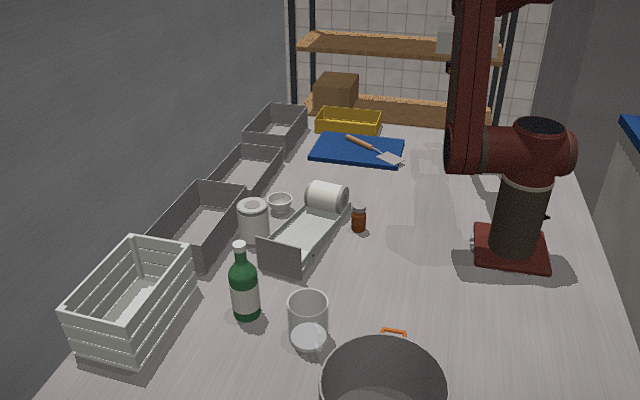

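The top view shows the rack running from the tin (col 320, row 214) left to the stop (col 203, row 196). The shaker is at (294, 257) and the ramekin at (310, 165). In the side view the tin is at (326, 197) and the stop at (278, 255). Next I fit the rack pose to its outlines.

Run:
```python
from h import *
from scipy.optimize import minimize
P={n:bot.camera(n) for n in("top","side")}
H={};T={}
for n,p in P.items():
    m=np.zeros((400,640),bool)
    for k in("rack","tin"):
        r=bot.silhouettes(k,p)
        print(n,k,[(round(q["score"],2),np.round(q["box"])) for q in r[:2]])
        if k=="tin": T[n]=r[0]["pixels"]
        m|=r[0]["pixels"]
    H[n]=m
def hull(pts):
    return cv2.convexHull(np.array(pts,np.float32).reshape(-1,1,2))
S=8
def img(h):
    o=np.zeros((1200,1600),np.uint8);cv2.fillConvexPoly(o,np.round((h-[150,100])*S).astype(np.int32),1);return o
def pts(m):
    y,x=np.nonzero(cv2.morphologyEx(m.astype(np.uint8),cv2.MORPH_OPEN,np.ones((3,3))));return np.c_[x,y]
MH={n:img(hull(pts(H[n]))) for n in P}; MT={n:img(hull(pts(T[n]))) for n in P}
def W(q,v):
    c,s=np.cos(q[2]),np.sin(q[2]);v=np.array(v);return np.array([q[0]+c*v[0]-s*v[1],q[1]+s*v[0]+c*v[1],v[2]])
a=np.linspace(0,2*np.pi,40)
def tinp(q,x,y,yaw=0): 
    return [W(q,[x+.0435*np.cos(t)-e*np.sin(yaw),y+e*np.cos(yaw),.0555+.0435*np.sin(t)]) for t in a for e in(-.058,.058)]
R0=[[x,y,z] for y in(-.065,.065) for x,z in((-.168,0),(-.168,.02),(-.165,.03),(.13,.058),(.2,0),(.2,.105))]
def iou(A,B): return (A&B).sum()/(A|B).sum()
def cost(v):
    q=v[:3]/[10,10,1];c=0
    tp=tinp(q,v[3]/10,v[4]/10)
    for n,p in P.items():
        t=[proj(p,X) for X in tp];r=[proj(p,W(q,X)) for X in R0]
        c-=iou(img(hull(t+r)),MH[n])+iou(img(hull(t)),MT[n])
    return c
v0=np.array([5.66,.6,1.35,-1.15,0])
r=minimize(cost,v0,method="Nelder-Mead",options=dict(initial_simplex=np.vstack([v0]+[v0+d for d in np.diag([.1,.1,.04,.1,.05])]),maxfev=250))
v=r.x;q=v[:3]/[10,10,1];print(r.fun,"rack",q,np.degrees(q[2]),"tin",v[3:]/10)
print("crest",W(q,[.13,0,.04]),"tin",W(q,[v[3]/10,v[4]/10,.0555]))
np.save("q.npy",np.r_[q,v[3:]/10])
o=bot.observe();M=rot(o["tool_rot"]);print("yaw",np.degrees(np.arctan2(M[1,0],M[0,0])))
g=W(q,[v[3]/10-.09,0,.2]);print("goal above",g,"tool cm",M.T@(g-o["eef_pos"])*100)
```

```text
top rack [(0.71, array([263., 206., 142.,  72.])), (0.35, array([321., 216.,  42.,  47.]))]
top tin [(0.82, array([320., 215.,  37.,  42.]))]
side rack []Traceback (most recent call last):
  File "<stdin>", line 11, in <module>
IndexError: list index out of range
```

```bash
cat > fit.py <<'E'
from h import *
from scipy.optimize import minimize
P={};H={};T={}
for n in("top","side"):
    for i in range(4):
        p=bot.camera(n);a=bot.silhouettes("rack",p);b=bot.silhouettes("tin",p)
        if b and n not in P: P[n]=p;T[n]=b[0]["pixels"]
        if a and b: P[n]=p;T[n]=b[0]["pixels"];H[n]=a[0]["pixels"]|T[n];print(n,a[0]["score"],a[0]["box"],b[0]["box"]);break
S=8
def hull(pts): return cv2.convexHull(np.array(pts,np.float32).reshape(-1,1,2))
def img(h):
    o=np.zeros((1600,1600),np.uint8);cv2.fillConvexPoly(o,np.round((h-[170,120])*S).astype(np.int32),1);return o
def pts(m):
    y,x=np.nonzero(cv2.morphologyEx(m.astype(np.uint8),cv2.MORPH_OPEN,np.ones((3,3))));return np.c_[x,y]
MH={n:img(hull(pts(H[n]))) for n in H}; MT={n:img(hull(pts(T[n]))) for n in T}
def W(q,v):
    c,s=np.cos(q[2]),np.sin(q[2]);return np.array([q[0]+c*v[0]-s*v[1],q[1]+s*v[0]+c*v[1],v[2]])
a=np.linspace(0,2*np.pi,40)
R0=[[x,y,z] for y in(-.065,.065) for x,z in((-.168,0),(-.168,.02),(-.165,.03),(.13,.058),(.2,0),(.2,.105))]
def iou(A,B): return (A&B).sum()/(A|B).sum()
def cost(v):
    q=v[:3]/[10,10,1];c=0
    tp=[W(q,[v[3]/10+.0435*np.cos(t),v[4]/10+e,.0555+.0435*np.sin(t)]) for t in a for e in(-.058,.058)]
    for n,p in P.items():
        t=[proj(p,X) for X in tp];r=[proj(p,W(q,X)) for X in R0]
        c-=iou(img(hull(t)),MT[n])
        if n in MH: c-=iou(img(hull(t+r)),MH[n])
    return c
v0=np.array([5.66,.6,1.35,-1.15,0])
r=minimize(cost,v0,method="Nelder-Mead",options=dict(initial_simplex=np.vstack([v0]+[v0+d for d in np.diag([.1,.1,.04,.1,.05])]),maxfev=250))
v=r.x;q=v[:3]/[10,10,1];print(r.fun,len(MH),len(MT),"rack",q,np.degrees(q[2]),"tin",v[3:]/10)
print("crest",W(q,[.13,0,.04]),"tin",W(q,[v[3]/10,v[4]/10,.0555]))
np.save("q.npy",np.r_[q,v[3:]/10])
o=bot.observe();M=rot(o["tool_rot"]);print("yaw",np.degrees(np.arctan2(M[1,0],M[0,0])))
g=W(q,[v[3]/10-.09,0,.2]);print("goal above",g,"tool cm",M.T@(g-o["eef_pos"])*100)
E
python3 fit.py
```

```text
top 0.62 [263.9, 205.8, 141.9, 74.1] [319.1, 214.6, 39.5, 49.1]
side 0.87 [302.4, 241.5, 95.5, 77.3] [328.4, 195.8, 43.9, 33.7]
-3.8419572138039473 2 2 rack [0.57245117 0.06395772 1.41859314] 81.27939953675131 tin [-0.12659731  0.00013629]
crest [0.59216128 0.19245485 0.04      ] tin [ 0.55312225 -0.06115539  0.0555    ]
yaw 17.00695113617376
goal above [ 0.5396115 -0.1501356  0.2      ] tool cm [ 47.20975642 -32.35932477   2.25387523]
```

```bash
cat > ov.py <<'E'
from h import *
import sys
def W(q,v):
    c,s=np.cos(q[2]),np.sin(q[2]);return np.array([q[0]+c*v[0]-s*v[1],q[1]+s*v[0]+c*v[1],v[2]])
def ov(p,q,box,sc):
    x0,y0,x1,y1=box;im=cv2.resize(p["color"][y0:y1,x0:x1,::-1],None,fx=sc,fy=sc,interpolation=cv2.INTER_CUBIC)
    for s in(-1,1):
        for L in ([(-.165,.065,.03),(-.07,.065,.03),(.13,.065,.058)],[(-.168,.065,0),(.2,.065,0),(.2,.065,.105)]):
            c=np.array([(proj(p,W(q,[a,s*b,z]))-[x0,y0]+.5)*sc for a,b,z in L]).round().astype(np.int32)
            cv2.polylines(im,[c],False,(0,0,255),1)
    for L in ([(.1985,-.065,.105),(.1985,.065,.105)],[(.13,-.062,.04),(.13,.062,.04)],[(-.165,-.062,.02),(-.165,.062,.02)]):
        c=np.array([(proj(p,W(q,X))-[x0,y0]+.5)*sc for X in L]).round().astype(np.int32);cv2.polylines(im,[c],False,(255,0,0),1)
    return im
E
python3 - <<'E'
from ov import *
q=np.load("q.npy")[:3]
a=ov(bot.camera("top"),q,(180,150,360,260),4.4);b=ov(bot.camera("side"),q,(240,170,380,290),4)
cv2.imwrite("pics/ovt.png",a);cv2.imwrite("pics/ovs.png",b)
E
```

```text
(no output)
```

View pics/ovt.png

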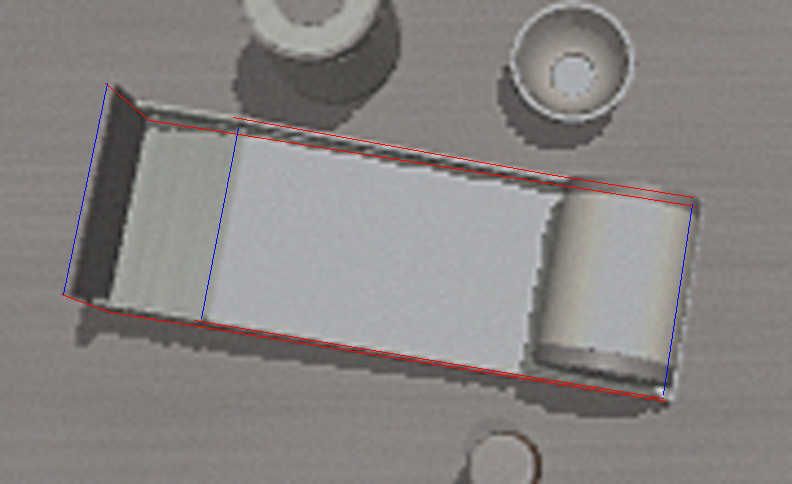

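View pics/ovs.png

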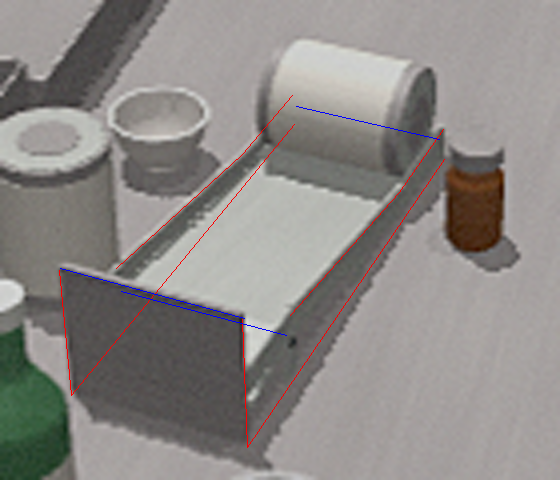

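The overlay fits both views (rack at [0.572, 0.064], yaw 81.3°, tin at rack x ≈ -127 mm), so I set off.

arm_command([
  [0,3.3,-2.2,0,0,0,-6],
  [0,6.6,-4.5,0,0,0,-12],
  [0,9.9,-6.8,0,0,0,-18],
  [0,13.2,-9.0,0,0,0,-24],
  [0,16.5,-11.3,0,0,0,-30],
])

```text
t: 2.37
eef_pos: [0.3083, -0.4399, 0.2226]
tool_rot: [0.0, 0.916, 0.401, 0.0]
wrist_force: [0.8, -0.7, -0.0]
finger_gap: 1.001
grasp_force: 0.0
```

```bash
cat > go.py <<'E'
from ov import *
import sys
# usage: go.py rackx racky z : shift in tool cm
q=np.load("q.npy");o=bot.observe();M=rot(o["tool_rot"])
g=W(q,[float(a) for a in sys.argv[1:4]])
c,s=np.cos(q[2]),np.sin(q[2]);d=o["eef_pos"]-W(q,[0,0,0])
print("t",o["t"],"rack tcp mm",np.round([1e3*(c*d[0]+s*d[1]),1e3*(-s*d[0]+c*d[1]),1e3*d[2]],1),"shift",np.round(M.T@(g-o["eef_pos"])*100,2))
D=np.c_[[c,s,0],[s,-c,0],[0,0,-1]]
print("turn",np.degrees(R.from_matrix(M.T@D).as_rotvec()).round(2),"F",np.round(o["wrist_force"],2),"gap",o["finger_gap"],"j",o["joints"].round(2))
E
python3 go.py -0.225 0 0.2
```

```text
t 2.3667 rack tcp mm [-538.1  184.7  222.6] shift [36.29 -2.21  2.26]
turn [ 2.000e-02  1.000e-02 -3.402e+01] F [ 0.81 -0.67 -0.02] gap 1.0008731543847273 j [-1.11  0.01  1.76  0.    1.38 -0.36]
```

arm_command([
  [128,4.1,-0.2,0.2,0,0,-6],
  [128,8.2,-0.5,0.4,0,0,-12],
  [128,12.3,-0.7,0.6,0,0,-18],
  [128,16.4,-1.0,0.8,0,0,-24],
  [128,20.5,-1.2,1.0,0,0,-30],
])

```text
t: 2.78
eef_pos: [0.4395, -0.2815, 0.2128]
tool_rot: [0.0, 0.781, 0.625, 0.0]
wrist_force: [0.2, -1.0, 0.7]
finger_gap: 0.707
grasp_force: 0.0
```

```bash
python3 go.py -0.225 0 0.15
```

```text
t 2.7833 rack tcp mm [-361.6   79.1  212.8] shift [14.18  6.93  6.28]
turn [ 0.04  0.02 -3.99] F [ 0.25 -0.96  0.67] gap 0.7073311273675662 j [-0.72 -0.02  1.8  -0.    1.36 -0.5 ]
```

arm_command([
  [128,2.8,1.4,1.2,0,0,-1],
  [128,5.6,2.8,2.5,0,0,-2],
  [128,8.5,4.2,3.8,0,0,-3],
  [128,11.3,5.5,5.0,0,0,-4],
  [128,14.2,6.9,6.3,0,0,-4],
])

```text
t: 3.2
eef_pos: [0.5386, -0.1591, 0.1493]
tool_rot: [0.0, 0.76, 0.65, 0.0]
wrist_force: [-0.2, -0.6, 0.1]
finger_gap: 0.502
grasp_force: 0.0
```

```bash
python3 go.py -0.2 0 0.047;python3 - <<'E'
from ov import *
q=np.load("q.npy")
cv2.imwrite("pics/a.png",ov(bot.camera("top"),q,(180,130,400,280),3.6))
E
```

```text
t 3.2 rack tcp mm [-225.6   -0.4  149.3] shift [ 2.56 -0.05 10.23]
turn [ 0.04  0.02 -0.21] F [-0.15 -0.59  0.11] gap 0.5015415155853518 j [-0.43  0.13  1.77 -0.    1.24 -0.27]
```

View pics/a.png

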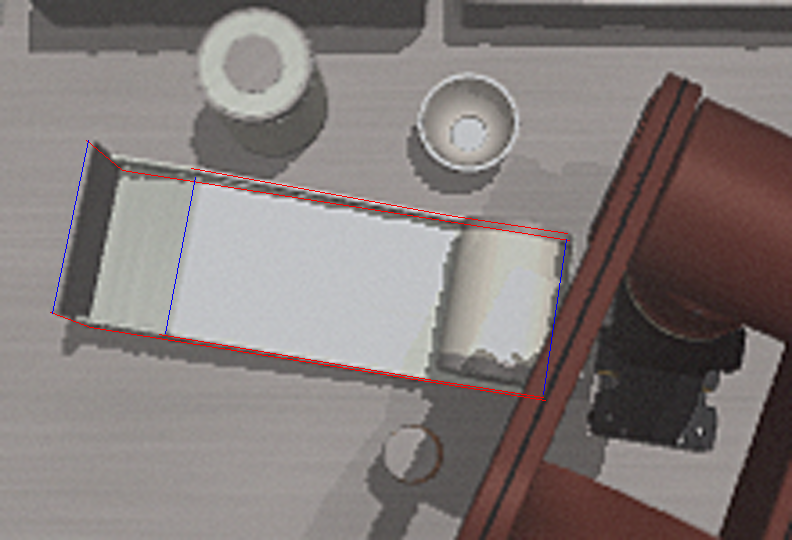

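The gripper is behind the tin and square to the lane, well clear of the shaker (413, 453) in the crop. Descending behind the lip.

arm_command([
  [128,0,0,2.6,0,0,0],
  [128,0,0,5.2,0,0,0],
  [128,0,0,7.8,0,0,0],
  [128,0.4,0,10.2,0,0,0],
  [128,1.2,0,10.2,0,0,0],
])

```text
t: 3.67
eef_pos: [0.5357, -0.1472, 0.0424]
tool_rot: [-0.004, 0.761, 0.649, -0.002]
wrist_force: [-1.4, 0.3, 0.3]
finger_gap: 0.497
grasp_force: 0.0
```

arm_command([
  [128,0.7,0,0,0,0,0],
  [128,1.3,0,0,0,0,0],
  [128,1.8,0,0,0,0,0],
  [128,2.2,0,0,0,0,0],
  [128,2.5,0,0,0,0,0],
])

```text
t: 4.08
eef_pos: [0.5447, -0.1236, 0.0492]
tool_rot: [0.001, 0.76, 0.65, 0.001]
wrist_force: [1.2, -0.2, -0.8]
finger_gap: 0.502
grasp_force: 0.0
```

```bash
python3 go.py -0.17 0 0.047
```

```text
t 4.0833 rack tcp mm [-189.6   -1.    49.2] shift [ 1.96 -0.11  0.22]
turn [ 0.16  0.03 -0.24] F [ 1.15 -0.22 -0.77] gap 0.5018212348096656 j [-0.36  0.25  1.84  0.    1.05 -0.21]
```

arm_command([
  [128,0.4,0,0.1,0,0,0],
  [128,0.7,0,0.1,0,0,0],
  [128,1.0,0,0.1,0,0,0],
  [128,1.3,0,0.1,0,0,0],
  [128,1.6,0,0.1,0,0,0],
])

```text
t: 4.5
eef_pos: [0.546, -0.1079, 0.0465]
tool_rot: [-0.0, 0.76, 0.649, 0.0]
wrist_force: [-0.1, 1.2, 0.2]
finger_gap: 0.499
grasp_force: 0.2
```

arm_command([
  [128,0.3,0,0,0,0,0],
  [128,0.6,0,0,0,0,0],
  [128,0.9,0,0,0,0,0],
  [128,1.2,0,0,0,0,0],
  [128,1.6,0,0,0,0,0],
])

```text
t: 4.92
eef_pos: [0.5486, -0.0921, 0.0466]
tool_rot: [0.0, 0.76, 0.649, -0.0]
wrist_force: [-0.7, -0.1, -0.6]
finger_gap: 0.497
grasp_force: 0.0
```

arm_command([
  [128,0.4,0,0,0,0,0],
  [128,0.8,0,0,0,0,0],
  [128,1.2,0,0,0,0,0],
  [128,1.6,0,0,0,0,0],
  [128,2.0,0,0,0,0,0],
])

```text
t: 5.33
eef_pos: [0.5517, -0.072, 0.0465]
tool_rot: [-0.0, 0.76, 0.649, 0.0]
wrist_force: [0.0, -0.3, 1.0]
finger_gap: 0.502
grasp_force: 0.1
```

```bash
python3 go.py -0.12 0 0.047
```

```text
t 5.3333 rack tcp mm [-1.375e+02 -1.000e-01  4.650e+01] shift [ 1.75 -0.02 -0.05]
turn [-0.   -0.   -0.27] F [ 0.01 -0.34  0.97] gap 0.50192332279478 j [-0.27  0.25  1.84  0.    1.04 -0.11]
```

arm_command([
  [128,0.4,0,0,0,0,0],
  [128,0.8,0,0,0,0,0],
  [128,1.2,0,0,0,0,0],
  [128,1.6,0,-0.03,0,0,0],
  [128,2.0,0,-0.09,0,0,0],
])

```text
t: 5.75
eef_pos: [0.5552, -0.0529, 0.0479]
tool_rot: [0.001, 0.76, 0.649, 0.0]
wrist_force: [0.5, -4.5, 2.5]
finger_gap: 0.5
grasp_force: 2.0
```

arm_command([
  [128,0.4,0,-0.06,0,0,0],
  [128,0.8,0,-0.11,0,0,0],
  [128,1.2,0,-0.17,0,0,0],
  [128,1.6,0,-0.22,0,0,0],
  [128,2.0,0,-0.28,0,0,0],
])

```text
t: 6.17
eef_pos: [0.5579, -0.0326, 0.0503]
tool_rot: [-0.0, 0.76, 0.649, -0.0]
wrist_force: [-1.0, -4.7, 2.6]
finger_gap: 0.499
grasp_force: 2.1
```

```bash
python3 go.py -0.08 0 0.053;python3 - <<'E'
from ov import *
q=np.load("q.npy")
cv2.imwrite("pics/b.png",ov(bot.camera("side"),q,(230,150,390,290),4))
E
```

```text
t 6.1667 rack tcp mm [-97.6  -0.2  50.3] shift [ 1.76 -0.03 -0.27]
turn [-0.01  0.   -0.27] F [-0.99 -4.7   2.64] gap 0.49890184877841004 j [-0.2   0.25  1.83 -0.    1.05 -0.04]
```

View pics/b.png

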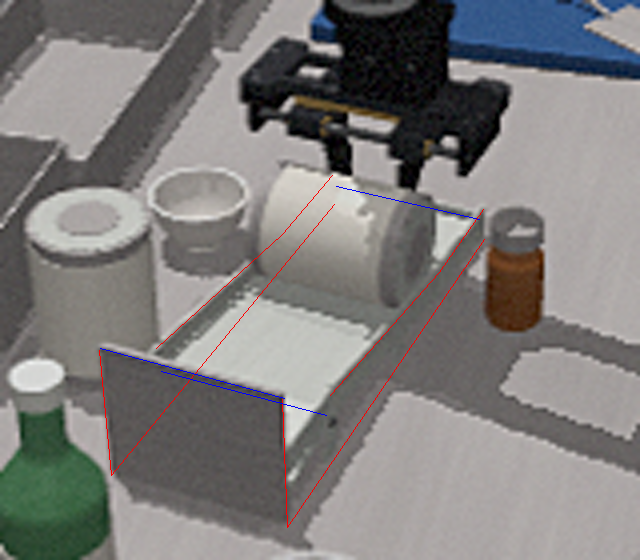

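The tin (crop 345, 240) is square on the lower ramp, with both fingers behind it at about 5 N. The push continues at the same pace.

arm_command([
  [128,0.4,0,-0.06,0,0,0],
  [128,0.8,0,-0.11,0,0,0],
  [128,1.2,0,-0.17,0,0,0],
  [128,1.6,0,-0.22,0,0,0],
  [128,2.0,0,-0.28,0,0,0],
])

```text
t: 6.63
eef_pos: [0.5611, -0.0129, 0.0531]
tool_rot: [0.0, 0.76, 0.649, -0.0]
wrist_force: [-1.3, -3.6, 2.3]
finger_gap: 0.503
grasp_force: 2.1
```

arm_command([
  [128,0.4,0,-0.06,0,0,0],
  [128,0.8,0,-0.11,0,0,0],
  [128,1.2,0,-0.17,0,0,0],
  [128,1.6,0,-0.22,0,0,0],
  [128,2.0,0,-0.28,0,0,0],
])

```text
t: 7.05
eef_pos: [0.5642, 0.007, 0.0559]
tool_rot: [-0.0, 0.76, 0.649, -0.0]
wrist_force: [-1.8, -3.9, 2.0]
finger_gap: 0.499
grasp_force: 2.1
```

arm_command([
  [128,0.4,0,-0.06,0,0,0],
  [128,0.8,0,-0.11,0,0,0],
  [128,1.2,0,-0.17,0,0,0],
  [128,1.6,0,-0.22,0,0,0],
  [128,2.0,0,-0.28,0,0,0],
])

```text
t: 7.47
eef_pos: [0.5672, 0.0267, 0.0586]
tool_rot: [-0.0, 0.76, 0.649, -0.0]
wrist_force: [-0.4, -3.0, 2.0]
finger_gap: 0.493
grasp_force: 2.1
```

```bash
python3 go.py -0.02 0 0.061
```

```text
t 7.4667 rack tcp mm [-37.6  -0.5  58.6] shift [ 1.76 -0.06 -0.24]
turn [-0.01 -0.   -0.28] F [-0.39 -3.05  2.01] gap 0.49337613983087153 j [-0.09  0.26  1.81  0.    1.07  0.07]
```

arm_command([
  [128,0.4,0,-0.06,0,0,0],
  [128,0.8,0,-0.11,0,0,0],
  [128,1.2,0,-0.17,0,0,0],
  [128,1.6,0,-0.22,0,0,0],
  [128,2.0,0,-0.28,0,0,0],
])

```text
t: 7.88
eef_pos: [0.5704, 0.0465, 0.0615]
tool_rot: [-0.0, 0.76, 0.649, -0.0]
wrist_force: [-1.4, -3.3, 2.2]
finger_gap: 0.493
grasp_force: 2.1
```

arm_command([
  [128,0.4,0,-0.06,0,0,0],
  [128,0.8,0,-0.11,0,0,0],
  [128,1.2,0,-0.17,0,0,0],
  [128,1.6,0,-0.22,0,0,0],
  [128,2.0,0,-0.28,0,0,0],
])

```text
t: 8.3
eef_pos: [0.5735, 0.0662, 0.0643]
tool_rot: [-0.0, 0.76, 0.649, -0.0]
wrist_force: [-0.3, -4.6, 3.0]
finger_gap: 0.495
grasp_force: 2.1
```

arm_command([
  [128,0.4,0,-0.06,0,0,0],
  [128,0.8,0,-0.11,0,0,0],
  [128,1.2,0,-0.17,0,0,0],
  [128,1.6,0,-0.22,0,0,0],
  [128,2.0,0,-0.28,0,0,0],
])

```text
t: 8.72
eef_pos: [0.5767, 0.086, 0.0671]
tool_rot: [-0.0, 0.76, 0.649, -0.0]
wrist_force: [-1.2, -2.9, 2.7]
finger_gap: 0.498
grasp_force: 2.1
```

arm_command([
  [128,0.4,0,-0.06,0,0,0],
  [128,0.8,0,-0.11,0,0,0],
  [128,1.2,0,-0.17,0,0,0],
  [128,1.6,0,-0.22,0,0,0],
  [128,2.0,0,-0.28,0,0,0],
])

```text
t: 9.13
eef_pos: [0.5798, 0.1057, 0.0699]
tool_rot: [-0.0, 0.76, 0.649, -0.0]
wrist_force: [-0.6, -4.5, 2.5]
finger_gap: 0.503
grasp_force: 2.1
```

```bash
python3 go.py 0.06 0 0.073;python3 - <<'E'
from ov import *
q=np.load("q.npy")
cv2.imwrite("pics/c.png",ov(bot.camera("side"),q,(230,150,390,290),4))
E
```

```text
t 9.1333 rack tcp mm [42.4 -0.9 69.9] shift [ 1.76 -0.1  -0.31]
turn [-0.01  0.   -0.28] F [-0.63 -4.55  2.48] gap 0.5026266757430827 j [0.05 0.29 1.75 0.   1.11 0.2 ]
```

View pics/c.png

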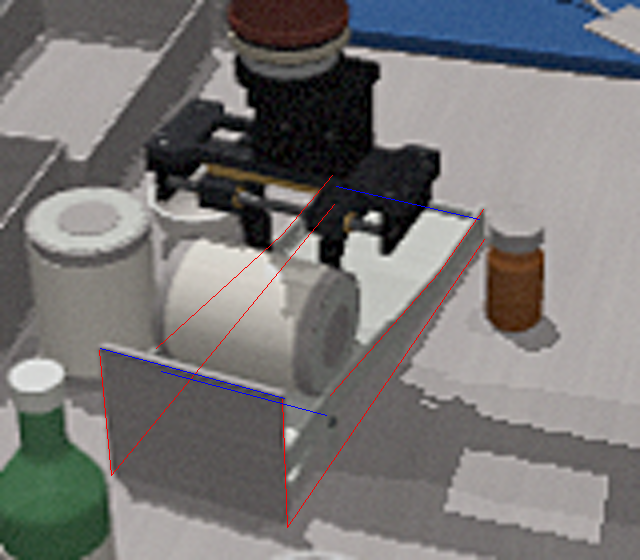

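Tin is near the upper ramp (crop 260, 320), square, and clear of the stood tin. Slowing toward the crest.

arm_command([
  [128,0.3,0,-0.04,0,0,0],
  [128,0.6,0,-0.08,0,0,0],
  [128,0.9,0,-0.13,0,0,0],
  [128,1.2,0,-0.17,0,0,0],
  [128,1.5,0,-0.21,0,0,0],
])

```text
t: 9.6
eef_pos: [0.5822, 0.1203, 0.072]
tool_rot: [0.0, 0.76, 0.649, 0.0]
wrist_force: [0.1, -3.9, 2.8]
finger_gap: 0.502
grasp_force: 2.1
```

arm_command([
  [128,0.2,0,-0.03,0,0,0],
  [128,0.4,0,-0.06,0,0,0],
  [128,0.6,0,-0.08,0,0,0],
  [128,0.8,0,-0.11,0,0,0],
  [128,1.0,0,-0.14,0,0,0],
])

```text
t: 10.02
eef_pos: [0.5836, 0.1304, 0.0733]
tool_rot: [-0.0, 0.76, 0.649, 0.0]
wrist_force: [-0.2, -1.3, 0.8]
finger_gap: 0.5
grasp_force: 1.0
```

arm_command([
  [128,0.2,0,-0.02,0,0,0],
  [128,0.4,0,-0.03,0,0,0],
  [128,0.6,0,-0.04,0,0,0],
  [128,0.8,0,-0.04,0,0,0],
  [128,1.0,0,-0.04,0,0,0],
])

```text
t: 10.43
eef_pos: [0.5851, 0.1404, 0.0735]
tool_rot: [-0.0, 0.76, 0.65, 0.0]
wrist_force: [-1.0, 0.8, 0.7]
finger_gap: 0.494
grasp_force: 0.0
```

arm_command([
  [128,0.2,0,0.05,0,0,0],
  [128,0.4,0,0.1,0,0,0],
  [128,0.6,0,0.15,0,0,0],
  [128,0.8,0,0.2,0,0,0],
  [128,1.0,0,0.2,0,0,0],
])

```text
t: 10.85
eef_pos: [0.5867, 0.15, 0.0716]
tool_rot: [-0.0, 0.76, 0.649, -0.0]
wrist_force: [-0.2, -0.8, -1.0]
finger_gap: 0.502
grasp_force: 0.0
```

```bash
python3 go.py 0.102 0 0.072
```

```text
t 10.85 rack tcp mm [87.2 -1.  71.6] shift [ 1.48 -0.11 -0.04]
turn [-0.02  0.   -0.27] F [-0.17 -0.77 -1.01] gap 0.501558840032766 j [0.12 0.32 1.7  0.   1.12 0.28]
```

The force has vanished, so the tin has gone over. I'll follow it gently to the stop.

arm_command([
  [128,0.2,0,0,0,0,0],
  [128,0.4,0,0,0,0,0],
  [128,0.6,0,0,0,0,0],
  [128,0.8,0,0,0,0,0],
  [128,1.0,0,0,0,0,0],
])

```text
t: 11.27
eef_pos: [0.5882, 0.1587, 0.0717]
tool_rot: [0.001, 0.76, 0.65, -0.001]
wrist_force: [-2.7, -9.4, 2.9]
finger_gap: 0.5
grasp_force: 5.0
```

arm_command([
  [128,0.1,0,0,0,0,0],
  [128,0.2,0,0,0,0,0],
  [128,0.3,0,0,0,0,0],
  [128,0.3,0,0,0,0,0],
  [128,0.3,0,0,0,0,0],
])

```text
t: 11.68
eef_pos: [0.5883, 0.1588, 0.0718]
tool_rot: [0.002, 0.76, 0.65, -0.003]
wrist_force: [-4.0, -12.8, 4.1]
finger_gap: 0.501
grasp_force: 7.2
```

```bash
python3 go.py 0.102 0 0.072;python3 - <<'E'
from ov import *
q=np.load("q.npy")
p=bot.camera("side");cv2.imwrite("pics/d.png",ov(p,q,(230,150,390,290),4));L={}
for n in("side","top"):
    p=bot.camera(n);r=bot.pinpoint("tin",p);print(n,[(x["score"],x["location"],atz(p,x["location"],.079)) for x in r[:2]])
print(W(q,[.155,0,.079]))
E
```

```text
t 11.6833 rack tcp mm [96.1 -1.2 71.8] shift [ 0.59 -0.13 -0.03]
turn [-0.07  0.38 -0.27] F [ -3.97 -12.81   4.08] gap 0.5005616444910654 j [ 0.14  0.33  1.69 -0.01  1.12  0.3 ]
side [(0.87, [289.1, 241.3], array([0.58611813, 0.2147672 , 0.079     ])), (0.63, [308.2, 233.7], array([0.54677276, 0.17012343, 0.079     ]))]
top [(0.57, [216.9, 196.9], array([0.59440871, 0.21829678, 0.079     ])), (0.54, [230.8, 197.2], array([0.59378025, 0.18058628, 0.079     ]))]
[0.59595168 0.21716584 0.079     ]
```

View pics/d.png

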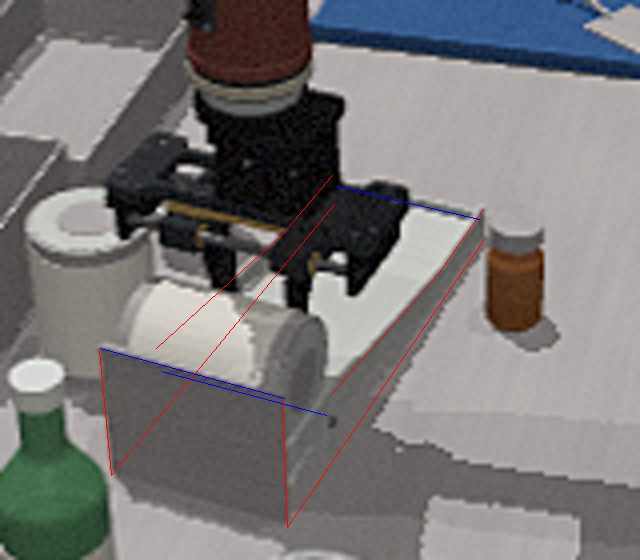

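The tin (crop 225, 345) sits against the stop: contact is firm at 13 N and its pinpoint matches the seat. Backing straight off down the lane, then up.

arm_command([
  [128,-0.4,0,0,0,0,0],
  [128,-0.8,0,0,0,0,0],
  [128,-1.4,0,0,0,0,0],
  [128,-2.4,0,0,0,0,0],
  [128,-4.0,0,-0.2,0,0,0],
])

```text
t: 12.35
eef_pos: [0.5822, 0.1233, 0.0734]
tool_rot: [-0.0, 0.76, 0.65, -0.0]
wrist_force: [-0.2, -0.0, -0.9]
finger_gap: 0.501
grasp_force: 0.0
```

arm_command([
  [128,-2,0,-1,0,0,0],
  [128,-4,0,-3,0,0,0],
  [128,-6,0,-6,0,0,0],
  [128,-8,0,-9,0,0,0],
  [128,-10,0,-12,0,0,0],
])

```text
t: 12.77
eef_pos: [0.5661, 0.0231, 0.1947]
tool_rot: [-0.0, 0.76, 0.65, -0.0]
wrist_force: [-0.2, -0.4, -0.1]
finger_gap: 0.503
grasp_force: 0.0
```

arm_command([
  [128,-3,0,0,0,0,0],
  [128,-6,0,0,0,0,0],
  [128,-8,0,0,0,0,0],
  [128,-8,0,0,0,0,0],
  [128,-8,0,0,0,0,0],
])

```text
t: 13.18
eef_pos: [0.5541, -0.0558, 0.1938]
tool_rot: [-0.0, 0.761, 0.649, 0.0]
wrist_force: [0.3, 0.8, 0.5]
finger_gap: 0.496
grasp_force: 0.0
```

```bash
python3 go.py 0.102 0 0.072;python3 - <<'E'
from ov import *
q=np.load("q.npy")
p=bot.camera("top");cv2.imwrite("pics/e.png",ov(p,q,(180,130,340,250),4.5))
r=bot.pinpoint("tin",p);print([(x["score"],x["location"],atz(p,x["location"],.079)) for x in r[:2]])
E
```

```text
t 13.1833 rack tcp mm [-1.212e+02 -1.000e-01  1.938e+02] shift [22.31 -0.17 12.19]
turn [ 0.01 -0.02 -0.42] F [0.33 0.8  0.45] gap 0.4964108394837053 j [-0.24  0.08  1.74  0.    1.32 -0.08]
[(0.72, [217.6, 196.5], array([0.5955109 , 0.21644442, 0.079     ]))]
```

View pics/e.png

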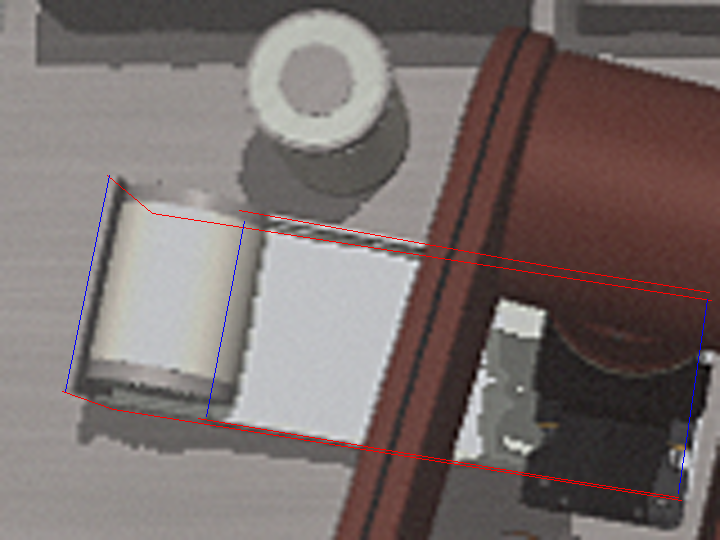

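The tin (crop 165, 290) rests square against the stop, within 1 mm of the computed seat, and the hand is clear.

```bash
python3 -c "
from rig import bot
print(bot.sign_off())"
```

```text
the job is handed in; nothing more can be done
None
```

I pushed the tin up the ramp and over the crest until it was home and square against the stop (within about 1 mm of the seat by camera), backed the hand clear, and handed the job in at about 13 s; the verdict itself was not shown.

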